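# Level the computer test tray

## Robot

A 7-joint arm with a two-finger parallel gripper is mounted at the origin on the work surface. World frame = base frame: x ahead of the robot, y to its left, z up, the work surface at z = 0. Lengths are in m, angles in rad, forces in N, time in s.
With the tool pointing down it reaches from about 0.425 to 0.925 m from the base axis. Payload 6.8 kg.
Tool frame: the origin (TCP) lies at the very end of the fingers, on their centre line; the grasp point (between the pads) lies 19 mm behind it; z points along the fingers, y is the line along which they close (so a half turn about z gives the same grasp; the last joint's range is limited). The gripper opens to 85 mm and grips with 20 to 120 N. Pads are 22 mm wide; open, the fingers measure 114 mm over their backs; the gripper's body (76 mm by 85 mm) begins 54 mm behind the grasp point. The pads swing forward as they close: fully open they stand 13 mm farther back than shut.
Start: joints at [-1.356, 0.477, 0.022, 1.555, -0.011, 1.109, -0.083], TCP at [0.214, 0.64, 0.231] pointing down, gripper open.
Joint ranges: [-2.96, 2.96], [-0.34, 2.1], [-1.41, 1.46], [0.24, 2.44], [-1.37, 4.51], [0.17, 1.92], [-2.96, 2.96]. Speed limits (rad/s): [2.39, 2.39, 3.14, 3.14, 3.14, 3.14, 3.14].

## Interface

Orientations are given as a unit quaternion [w, x, y, z].
In Python, from station import telemetry, viewer, job, search_frame, cut_out gives the robot as it stands. The module is installed in compiled form; this text tells all that it offers.
- The arm moves only by the shell command python3 -m crank 'ROWS' [FORCE]. ROWS is JSON, a list of rows, each an object with "delta_rot": the turn, a rotation vector about the tool's x, y, z in degrees, a list of three; "xyz": the shift along the tool's x, y, z in m, a list of three; "fingers": the gripper command: -1 is fully open, 1 is shut, values between are in proportion. In form: [{"delta_rot": [ax, ay, az], "xyz": [dx, dy, dz], "fingers": fingers}, ...]. A call has 1 to 10 rows; each row is the pose to reach, as a shift and turn from the pose commanded when the call began, along the tool's axes at that moment; what a row does not reach only later rows make up. A row lasts 1/10 s, in which the tool goes at most 50 mm and 8.59 degrees, less where a joint would pass 70% of its speed; a pose out of reach is approached as far as the arm can. A call with a gripper value outside its range is refused whole. The fingers move at their own pace and stop on an object; FORCE is the grip in N (left out, the last holds). Time passes only in rows, so rows that repeat a pose let the fingers close. It gives the time, the measured TCP pose, the force, the opening and the grip force at its end, in the units of the state.
- telemetry.get_obs(): the state, without advancing time (a new reading comes with each control period).
- viewer.read_camera(name): name is "scene" or "top"; returns a dict with "img" (420x560x3 uint8, red, green, blue), "fx", "fy", "cx", "cy" (pixels), "origin" and "rotation" of the camera in the world. Camera axes: x right, y up, looking along -z (the intrinsics and any distortion apply to the point x, -y, -z); pixel columns grow to the right and rows downward; lengths in m; the calibration is good to about 2 mm. A picture is of the moment at which its call begins. There is no depth.
- job.hand_in(): hands the job in; it is judged then, once.
Trained networks look in the newest picture that a camera, given by its name, has taken for a name from the list of things; names that differ only in an ending like _2 or _b are one class to them, and where a whole thing is asked for, a point or a joint stands for the part that bears it (a point fixed in the world has none). Each returns a list of dicts, best first, with "score" (0 to 1); they miss things now and then, are a little off and sometimes report something else, mostly with a low value. They report only what shows in the picture. A call takes as long as a camera call. They do not tell look-alikes from the thing itself.
- search_frame(camera, thing): "pixel" ([column, row] in pixels, amid what is visible of it).
- cut_out(camera, thing): "pixels" (420x560 bool, what is visible of it) and "pixel" ([column, row] in pixels, amid what is visible of it).
The state is a dict: "t": time; "q": joint angles; "joint_vel": joint speeds; "joint_torque": joint torques, N m; "eef_pos": TCP position; "tool_rot": TCP orientation; "contact_force": force on the tool from outside, world axes, zero at the start; "torque": the same for the moment, N m; "gripper_width": opening from 0.0 (shut) to 1.0 (fully open); "grasp_force": force on a finger pad.
Only numpy, scipy, OpenCV 4.12 (cv2) and the standard library are available. Lean on these libraries where they do the work, as an engineer would, in place of code of your own. Each camera call takes 0.05 s, during which the arm holds its last target. There are 200 camera calls.

## Task

Stand the blue spirit level lengthwise on the dark strip of the white computer tray, and turn the red knob of the levelling foot so that the bubble lies between the two black lines while the level is pressed down (the tray rides on a spring and must be pushed down onto its foot). Finish holding: fingertips pressing down on the level's top, tray fully down on its foot, bubble centred, and keep pressing. Leave the other things on the bench where they are.

Things in the scene. Friction and masses are not known exactly. Their poses are not given: they have to be found in the camera images.
- level: Blue spirit level, 24 (x) by 160 (y) by 36 (z) mm, about 0.2 kg, black ends; loose, standing on the bench vial up. Origin: centre of its underside; y along its length, z up. Works either way round.
- vial (a point): Middle of the level's top, axes as the level. Here is the green-yellow vial, 66 mm long, with a white bubble 14 mm long and two black lines (inner edges 10 mm either side of the middle). The top more than 36 mm from the middle is bare: press there to keep the vial in view.
- bubble (a joint): Bubble's angle along the vial, rad: 0 = midway between the lines, positive towards the level's own +y end, 0.01 rad = 2 mm; just between the lines at 0.015. It equals the level's slope: the bubble runs to the higher end, and takes about 1 s to settle. Stops at +-0.11.
- strip (a point): Centre of the dark strip, 50 (x) by 220 (y) mm, on top of the white tray; tilts with it, 50 to 80 mm above the bench. z: tray's upward normal; y: along the strip, hinged edge 135 mm off at -y, foot at +y; x: towards the green board fixed on the tray (edge 45 mm from here, its top 5 mm and its parts 36 mm above the strip). Tray edge is 45 mm off at -x. The stand is fixed to the bench.
- tray (a joint): Tray pressed down against its spring onto its foot, rad about its hinged edge: 0 = up (also with just the level on it), 0.025 = fully down. About 5 N on the level's middle brings it fully down (3 mm there) and lowers the foot side, by 0.025 rad of slope. Press with 6 to 15 N; far above 20 N the foot may slip back.
- foot (a joint): Turn of the levelling foot's knob, rad, 0 to 2.1, growing clockwise seen from above; stiff (about 0.25 N m), stays where it is left. Clockwise raises the foot side of the tray, by 0.08 rad of slope per rad of turn. At the start the foot is too low.
- knob_grip (a point): Centre of the knob's red bar, 46 (x of this frame) by 12 (y) by 24 mm (z up), on the knob's upright axis; bar top 12 mm above this point and 128 mm above the bench, a black disc 38 mm across 12 mm below. On a steel column beyond the tray's foot-side edge, 175 mm along y and 105 mm along x from the middle of the strip. The bar turns with the knob.
- cooler: Bystander: tower processor cooler with beige fan, about 80 by 120 by 185 mm high. Origin: centre of underside.
- fan: Bystander: beige and brown fan lying flat, 120 by 120 by 25 mm. Origin: centre of underside.
- ssd: Bystander: flat metal drive with red label, 100 by 70 by 7 mm. Origin: centre of underside.
- screwdriver: Bystander: screwdriver with orange handle, 190 mm long, lying along its x.
- screw_tray: Bystander: grey divided tray, 180 by 120 by 30 mm. Origin: centre of underside.
Things that resemble listed ones, but are neither listed nor needed, are in the scene too. Of the things like the level, leave any that is pink, purple or turquoise; of the rest the larger one is meant.

How it is judged:
On the way:
1. the level stands lengthwise on the strip, let go (x of level in the frame of strip between -0.018 and 0.018 m and y of level in the frame of strip between -0.035 and 0.035 m and z of level in the frame of strip between -0.005 and 0.005 m and angle between the y axis of level and the y axis of strip, either way round below 0.12 rad and angle between the z axis of level and the z axis of strip, either way round below 0.06 rad and contact force between the fingers and level below 0.3 N and linear speed of level below 0.02 m/s), for 0.3 s.
At the end, for the whole second after the job is handed in: Through the last second: level on the strip (18 mm across, 35 mm along, 0.12 rad, flat), fingers pushing it with over 2.5 N, tray down on its foot (over 0.02 of 0.025 rad), bubble within 0.018 rad (3.6 mm) of centre (x of level in the frame of strip between -0.018 and 0.018 m and y of level in the frame of strip between -0.035 and 0.035 m and z of level in the frame of strip between -0.005 and 0.005 m and angle between the y axis of level and the y axis of strip, either way round below 0.12 rad and angle between the z axis of level and the z axis of strip, either way round below 0.06 rad and value of joint bubble between -0.018 and 0.018 rad and value of joint tray above 0.02 rad and contact force between the fingers and level above 2.5 N); the arm keeps its last pose, push and grip.
It fails at once if a bystander on the bench was moved more than 30 mm (distance of any of cooler, fan, ssd, screwdriver, screw_tray from where it was at the start of the episode above 0.03 m).
It fails at once if the level was tipped over (angle between level's own z axis and vertical above 0.7 rad).
It also fails if it takes over 72 s, if anything falls off the work surface, if the arm or the gripper's body presses on something with over 40 N, if the wrist force passes 120 N, or if a joint passes its speed limit or range.

## Working session

There is one attempt and no reset: what is moved stays moved. The work goes in short steps, Python scripts to look and compute and a shell command to move; the robot and the scene stay as the last step left them, time stands still between calls to the robot, and variables do not carry over. Pictures are saved under pics/ and viewed, at most 10 in all, crops included, and the job is handed in when it is done.

```bash
mkdir -p pics; cat > h.py <<'E'
import numpy as np, cv2
from station import telemetry, viewer, job, search_frame, cut_out
from scipy.spatial.transform import Rotation as R
def ray(c,p):
    d=np.array([(p[0]-c['cx'])/c['fx'],-(p[1]-c['cy'])/c['fy'],-1.])
    return np.array(c['origin']),np.array(c['rotation'])@d
def atz(c,p,z):
    o,d=ray(c,p); return o+d*(z-o[2])/d[2]
def proj(c,P):
    v=np.array(c['rotation']).T@(np.array(P)-c['origin'])
    return np.array([c['cx']+c['fx']*v[0]/-v[2], c['cy']-c['fy']*v[1]/-v[2]])
def tri(c1,p1,c2,p2):
    o1,d1=ray(c1,p1);o2,d2=ray(c2,p2)
    A=np.stack([d1,-d2],1);s=np.linalg.lstsq(A,o2-o1,rcond=None)[0]
    a,b=o1+s[0]*d1,o2+s[1]*d2
    return (a+b)/2,np.linalg.norm(a-b)
def save(n,img): cv2.imwrite(n,img[:,:,::-1])
E
python3 - <<'E'
from h import *
c={n:viewer.read_camera(n) for n in("scene","top")}
for n in c:
    save(f'pics/{n}0.png',c[n]['img']); print(n,{k:np.round(v,3).tolist() for k,v in c[n].items() if k!='img'}, [k for k in c[n]])
    for t in("level","vial","strip","knob_grip"):
        print(t,[(np.round(x['pixel']).tolist(),round(x['score'],2)) for x in search_frame(n,t)])
print(telemetry.get_obs())
E
```

```text
scene {'fx': 404.126, 'fy': 404.126, 'cx': 275.017, 'cy': 201.954, 'origin': [0.842, 0.477, 1.102], 'rotation': [0.309, 0.08, 0.254, 0.913]} ['img', 'fx', 'fy', 'cx', 'cy', 'origin', 'rotation']
level [([431.0, 246.0], 0.86), ([331.0, 303.0], 0.76), ([420.0, 310.0], 0.67), ([366.0, 266.0], 0.64), ([371.0, 375.0], 0.62), ([336.0, 222.0], 0.55)]
vial [([332.0, 299.0], 0.94), ([428.0, 247.0], 0.73), ([420.0, 312.0], 0.65), ([366.0, 267.0], 0.58), ([337.0, 226.0], 0.49)]
strip [([226.0, 214.0], 0.8)]
knob_grip [([255.0, 250.0], 0.5)]
top {'fx': 397.743, 'fy': 397.743, 'cx': 281.357, 'cy': 217.437, 'origin': [0.265, -0.038, 1.148], 'rotation': [0.712, 0.058, -0.054, -0.697]} ['img', 'fx', 'fy', 'cx', 'cy', 'origin', 'rotation']
level [([170.0, 187.0], 0.95), ([148.0, 302.0], 0.78), ([228.0, 247.0], 0.67), ([171.0, 236.0], 0.63), ([113.0, 241.0], 0.59)]
vial [([169.0, 184.0], 0.85), ([172.0, 236.0], 0.76), ([110.0, 244.0], 0.62), ([145.0, 301.0], 0.62), ([230.0, 244.0], 0.56), ([305.0, 157.0], 0.39), ([432.0, 264.0], 0.3)]
strip [([305.0, 157.0], 0.91), ([482.0, 193.0], 0.5)]
knob_grip [([241.0, 145.0], 0.55), ([174.0, 127.0], 0.19)]
{'t': 0.5, 'q': array([-1.35608463,  0.47700909,  0.02240295,  1.55544999, -0.01146444,
        1.10925442, -0.08309019]), 'joint_vel': array([-0.00035998, -0.00093091, -0.00209215, -0.0001422 , -0.00060339,
       -0.0009438 , -0.00152869]), 'joint_torque': array([-1.75164270e-03, -5.95807528e+01,  1.60445150e+00, -2.81291074e+01,
        1.23938435e-02,  2.47917313e-03, -8.26389623e-06]), 'eef_pos': array([0.21414126, 0.64013695, 0.23128073]), 'tool_rot': array([1.03662118e-05, 1.60705248e-01, 9.87002443e-01, 3.10740852e-06]), 'contact_force': array([-0.72197777, -0.32102291, -0.55770159]), 'torque': array([0.03076486, 0.01061572, 0.03468383]), 'grasp_force': 0.0, 'gripper_width': 1.002352624619478}
```

View pics/scene0.png

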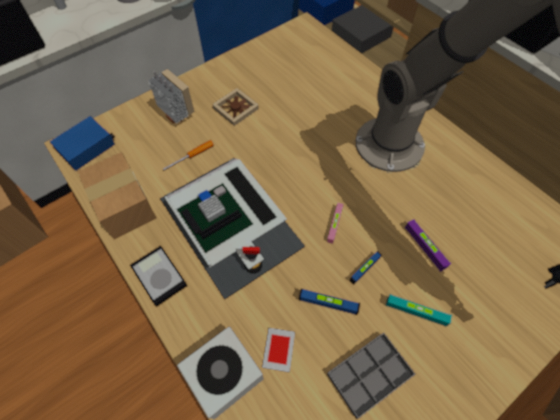

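View pics/top0.png

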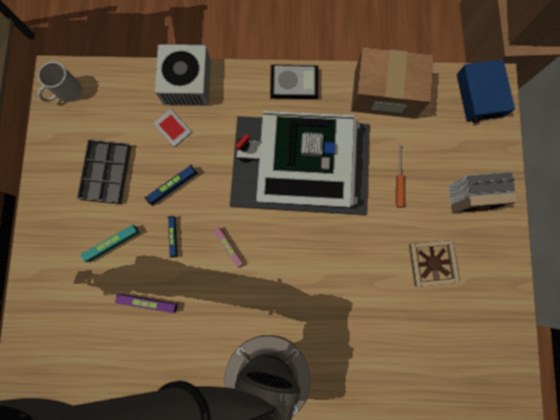

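The first pictures show two blue levels. The larger is at top (171,185) / scene (330,301), and the smaller at top (172,236) / scene (366,267). The others are pink, purple and turquoise, so the larger blue one is meant. The strip is at top (305,188) with its foot side to the left, and the red knob bar is at top (243,143) / scene (252,250).

```bash
cat >> h.py <<'E'
def fix(c):
    r=np.array(c['rotation'],float)
    c['rotation']=R.from_quat(r,scalar_first=True).as_matrix() if r.size==4 else r
    return c
def cam(n): return fix(viewer.read_camera(n))
def rect(m):
    k=cv2.findContours(m.astype(np.uint8),cv2.RETR_EXTERNAL,cv2.CHAIN_APPROX_NONE)[0]
    return cv2.minAreaRect(max(k,key=cv2.contourArea))
E
python3 - <<'E'
from h import *
def ends(c,r,z):
    b=cv2.boxPoints(r); e=sorted([(np.linalg.norm(b[i]-b[(i+1)%4]),i) for i in range(4)])
    m=[(b[i]+b[(i+1)%4])/2 for _,i in e[:2]]
    return [atz(c,p,z) for p in m]
c={n:cam(n) for n in("scene","top")}
near={'scene':dict(level=(331,303),strip=(250,195),red=(252,250)),'top':dict(level=(170,187),strip=(305,188),red=(243,143))}
P={}
for n in c:
    im=c[n]['img']; hsv=cv2.cvtColor(im,cv2.COLOR_RGB2HSV)
    L=min(cut_out(n,"level"),key=lambda x:np.hypot(*(np.array(x['pixel'])-near[n]['level'])))
    r=rect(L['pixels']); e=ends(c[n],r,.025)
    print(n,'level',np.round(r[0]),np.round(e,4).tolist(),'len',np.linalg.norm(e[0]-e[1]))
    m=(im.max(2)<60).astype(np.uint8); 
    lab=cv2.connectedComponents(m,connectivity=4)[1]; x,y=near[n]['strip']; M=lab==lab[y,x]
    r=rect(M);P[n,'strip']=r[0]; e=ends(c[n],r,.06); print('strip',r,M.sum(),np.round(e,4).tolist(),np.linalg.norm(e[0]-e[1]))
    x,y=near[n]['red']; M=((hsv[...,0]<8)|(hsv[...,0]>172))&(hsv[...,1]>140)&(hsv[...,2]>70); k=np.zeros_like(M);k[y-15:y+15,x-15:x+15]=1;M&=k
    r=rect(M);P[n,'red']=r[0]; e=ends(c[n],r,.128); print('red',r,M.sum(),np.round(e,4).tolist(),np.linalg.norm(e[0]-e[1]))
for k in('strip','red'): print(k,tri(c['scene'],P['scene',k],c['top'],P['top',k]))
a=cv2.resize(c['top']['img'][140:270,130:260],(500,500),interpolation=2)
b=cv2.resize(c['top']['img'][110:210,225:325],(300,300),interpolation=2); b=cv2.copyMakeBorder(b,0,200,0,0,0)
save('pics/crop1.png',np.hstack([a,b]))
E
```

```text
scene level [329. 301.] [[0.5856, 0.2297, 0.025], [0.4838, 0.3598, 0.025]] len 0.16521348693068302
strip ((249.9756317138672, 195.28048706054688), (63.67241668701172, 14.014749526977539), 52.69605255126953) 859 [[0.5135, -0.2045, 0.06], [0.5256, 0.0149, 0.06]] 0.21972361772665996
red ((251.0, 250.0), (6.0, 16.0), 90.0) 111 [[0.62, 0.0985, 0.128], [0.6533, 0.0729, 0.128]] 0.04199754593580432
top level [171. 185.] [[0.5834, 0.2275, 0.025], [0.4848, 0.3544, 0.025]] len 0.1606622774706413
strip ((303.8215026855469, 187.71231079101562), (77.26973724365234, 15.753484725952148), 3.1798300743103027) 1220 [[0.5296, 0.0174, 0.06], [0.5217, -0.199, 0.06]] 0.21656806031689774
red ((241.75003051757812, 140.75001525878906), (4.949747085571289, 16.970561981201172), 45.0) 91 [[0.6523, 0.0648, 0.128], [0.6181, 0.0958, 0.128]] 0.04617153907410215
strip (array([ 0.52281195, -0.08915616,  0.0657737 ]), np.float64(0.004158575486320436))
red (array([0.63631301, 0.08211692, 0.12188404]), np.float64(0.0029390676593969932))
```

View pics/crop1.png

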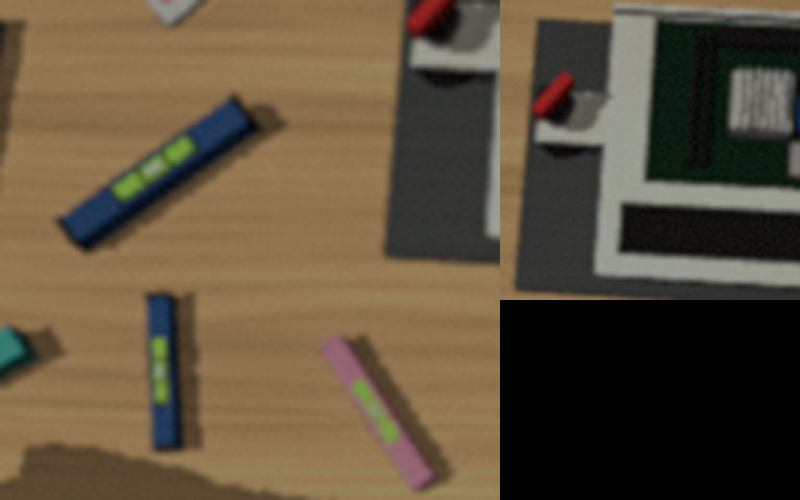

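The enlarged crop confirms it: the larger blue level measures 160 mm (crop (155,170)) and the other blue one is clearly smaller. The strip and knob positions fit the given geometry to 2 mm. Now I'll move.

```bash
cat >> h.py <<'E'
def plan(xyz,yaw_y=None):
    o=telemetry.get_obs(); T=R.from_quat(o['tool_rot'],scalar_first=True); M=T.as_matrix()
    d=M.T@(np.array(xyz)-o['eef_pos']); y=np.degrees(np.arctan2(M[1,1],M[0,1]))
    s=f"t {o['t']:.1f} pos {np.round(o['eef_pos'],4)} yaw_y {y:.1f} zaxis {np.round(M[:,2],3)} F {np.round(o['contact_force'],1)} w {o['gripper_width']:.2f} g {o['grasp_force']:.1f} q7 {o['q'][6]:.2f}\n d {np.round(d,4)}"
    if yaw_y is not None: s+=f" rz {-((yaw_y-y+90)%180-90):.1f}"
    print(s)
E
python3 -c "
from h import *
plan([.535,.292,.10],37.8)"
```

```text
t 0.7 pos [0.2141 0.6402 0.2313] yaw_y 71.5 zaxis [ 0.  0. -1.] F [ 0.3 -0.6 -0.4] w 1.00 g 0.0 q7 -0.08
 d [-0.4147 -0.2284  0.1313] rz 33.7
```

```bash
python3 -m crank '[{"delta_rot":[0,0,8],"xyz":[-0.04,-0.022,0],"fingers":-0.3},{"delta_rot":[0,0,16],"xyz":[-0.08,-0.044,0],"fingers":-0.3},{"delta_rot":[0,0,24],"xyz":[-0.12,-0.066,0],"fingers":-0.3},{"delta_rot":[0,0,33.7],"xyz":[-0.16,-0.09,0],"fingers":-0.3},{"delta_rot":[0,0,33.7],"xyz":[-0.20,-0.11,0],"fingers":-0.3},{"delta_rot":[0,0,33.7],"xyz":[-0.24,-0.132,0],"fingers":-0.3},{"delta_rot":[0,0,33.7],"xyz":[-0.28,-0.154,0.02],"fingers":-0.3},{"delta_rot":[0,0,33.7],"xyz":[-0.33,-0.182,0.05],"fingers":-0.3},{"delta_rot":[0,0,33.7],"xyz":[-0.37,-0.204,0.08],"fingers":-0.3},{"delta_rot":[0,0,33.7],"xyz":[-0.4147,-0.2284,0.11],"fingers":-0.3}]' 30
python3 - <<'E'
from h import *
plan([.535,.292,.011],37.8)
c=cam('top'); 
for n in('scene','top'):
    c=cam(n); o=telemetry.get_obs(); x,y=np.round(proj(c,[.535,.292,.03])).astype(int)
    save(f'pics/{n}1.png',cv2.resize(c['img'][y-60:y+60,x-60:x+60],(400,400)))
a=[cv2.imread(f'pics/{n}1.png') for n in('scene','top')]; cv2.imwrite('pics/both1.png',np.hstack(a))
E
```

```text
t: 1.7
eef_pos: [0.5195, 0.3088, 0.1353]
tool_rot: [0.0, 0.44, 0.898, 0.001]
contact_force: [1.6, -0.2, 0.3]
gripper_width: 0.651
grasp_force: 0.0
t 1.7 pos [0.5195 0.3088 0.1353] yaw_y 37.8 zaxis [ 0.001  0.001 -1.   ] F [ 1.6 -0.2  0.3] w 0.65 g 0.0 q7 0.15
 d [-0.0228  0.0018  0.1243] rz 0.0
```

View pics/both1.png

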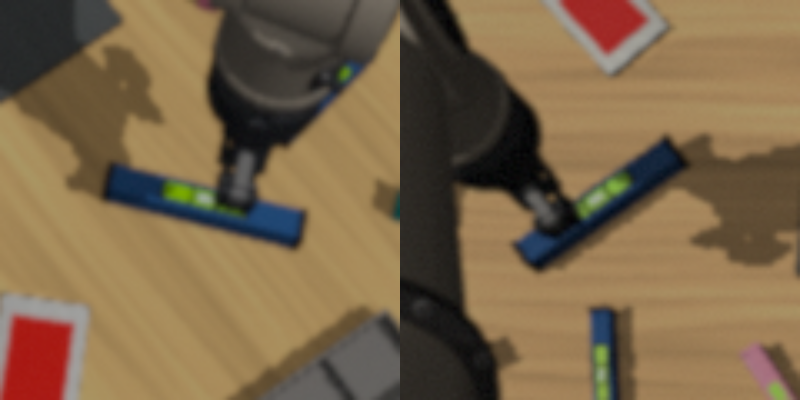

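The fingers are over the level in both views, lagging slightly along it. Checking the settled pose before descending.

```bash
python3 -c "
from h import *
plan([.535,.292,.011],37.8)"
```

```text
t 1.9 pos [0.5198 0.3054 0.1342] yaw_y 37.4 zaxis [-0.002 -0.004 -1.   ] F [ 0.4  0.4 -0.4] w 0.66 g 0.0 q7 0.15
 d [-0.0196  0.0043  0.1232] rz -0.4
```

```bash
python3 -m crank '[{"delta_rot":[0,0,0],"xyz":[-0.02,0.003,0.03],"fingers":-0.3},{"delta_rot":[0,0,0],"xyz":[-0.02,0.003,0.06],"fingers":-0.3},{"delta_rot":[0,0,0],"xyz":[-0.02,0.003,0.075],"fingers":-0.3},{"delta_rot":[0,0,0],"xyz":[-0.02,0.003,0.075],"fingers":-0.3}]'
python3 -c "
from h import *
plan([.535,.292,.011],37.8)"
```

```text
t: 2.25
eef_pos: [0.531, 0.2967, 0.0592]
tool_rot: [-0.001, 0.439, 0.898, -0.001]
contact_force: [-0.2, -0.5, 0.4]
gripper_width: 0.647
grasp_force: 0.0
t 2.2 pos [0.531  0.2967 0.0592] yaw_y 37.9 zaxis [-0.003 -0.001 -1.   ] F [-0.2 -0.5  0.4] w 0.65 g 0.0 q7 0.21
 d [-0.0062  0.0005  0.0482] rz 0.1
```

```bash
python3 -m crank '[{"delta_rot":[0,0,0],"xyz":[-0.006,0,0.02],"fingers":-0.3},{"delta_rot":[0,0,0],"xyz":[-0.006,0,0.04],"fingers":-0.3},{"delta_rot":[0,0,0],"xyz":[-0.006,0,0.048],"fingers":-0.3},{"delta_rot":[0,0,0],"xyz":[-0.006,0,0.048],"fingers":-0.3},{"delta_rot":[0,0,0],"xyz":[-0.006,0,0.048],"fingers":1},{"delta_rot":[0,0,0],"xyz":[-0.006,0,0.048],"fingers":1},{"delta_rot":[0,0,0],"xyz":[-0.006,0,0.048],"fingers":1},{"delta_rot":[0,0,0],"xyz":[-0.006,0,0.048],"fingers":1},{"delta_rot":[0,0,0],"xyz":[-0.006,0,0.048],"fingers":1},{"delta_rot":[0,0,0],"xyz":[-0.006,0,0.048],"fingers":1}]' 40
python3 -c "
from h import *
plan([.523,-.0895,.15],-2.6)"
```

```text
t: 3.25
eef_pos: [0.5375, 0.2919, 0.0143]
tool_rot: [0.0, 0.44, 0.898, 0.001]
contact_force: [-0.8, 0.2, 7.7]
gripper_width: 0.27
grasp_force: 41.5
t 3.2 pos [0.5375 0.2919 0.0143] yaw_y 37.8 zaxis [ 0.002  0.001 -1.   ] F [-0.8  0.2  7.7] w 0.27 g 41.5 q7 0.23
 d [-0.2924 -0.245  -0.1363] rz 40.4
```

```bash
python3 -m crank '[{"delta_rot":[0,0,0],"xyz":[0,0,-0.03],"fingers":1},{"delta_rot":[0,0,0],"xyz":[0,0,-0.07],"fingers":1},{"delta_rot":[0,0,0],"xyz":[0,0,-0.11],"fingers":1},{"delta_rot":[0,0,6],"xyz":[-0.03,-0.025,-0.145],"fingers":1},{"delta_rot":[0,0,12],"xyz":[-0.06,-0.05,-0.15],"fingers":1},{"delta_rot":[0,0,18],"xyz":[-0.09,-0.075,-0.15],"fingers":1},{"delta_rot":[0,0,24],"xyz":[-0.12,-0.1,-0.15],"fingers":1},{"delta_rot":[0,0,30],"xyz":[-0.15,-0.125,-0.15],"fingers":1},{"delta_rot":[0,0,36],"xyz":[-0.18,-0.15,-0.15],"fingers":1},{"delta_rot":[0,0,40],"xyz":[-0.21,-0.175,-0.15],"fingers":1}]'
python3 -c "
from h import *
plan([.523,-.0895,.15],-2.6)"
```

```text
t: 4.25
eef_pos: [0.5266, 0.0165, 0.163]
tool_rot: [-0.0, 0.722, 0.692, 0.0]
contact_force: [0.3, 1.6, -1.5]
gripper_width: 0.276
grasp_force: 40.3
t 4.2 pos [0.5266 0.0165 0.163 ] yaw_y -2.4 zaxis [ 0.  0. -1.] F [ 0.3  1.6 -1.5] w 0.28 g 40.3 q7 0.02
 d [-0.106   0.0009  0.013 ] rz 0.2
```

```bash
python3 -m crank '[{"delta_rot":[0,0,0],"xyz":[-0.04,0,0],"fingers":1},{"delta_rot":[0,0,0],"xyz":[-0.08,0,0],"fingers":1},{"delta_rot":[0,0,0],"xyz":[-0.1,0,0.02],"fingers":1},{"delta_rot":[0,0,0],"xyz":[-0.105,0,0.045],"fingers":1},{"delta_rot":[0,0,0],"xyz":[-0.105,0,0.055],"fingers":1},{"delta_rot":[0,0,0],"xyz":[-0.105,0,0.06],"fingers":1},{"delta_rot":[0,0,0],"xyz":[-0.105,0,0.06],"fingers":1},{"delta_rot":[0,0,0],"xyz":[-0.105,0,0.06],"fingers":1}]'
python3 - <<'E'
from h import *
for n in('scene','top'):
    c=cam(n); x,y=np.round(proj(c,[.523,-.0895,.09])).astype(int)
    save(f'pics/{n}2.png',cv2.resize(c['img'][y-60:y+60,x-60:x+60],(400,400),interpolation=2))
a=[cv2.imread(f'pics/{n}2.png') for n in('scene','top')]; cv2.imwrite('pics/both2.png',np.hstack(a))
plan([.523,-.0895,.086],-2.6)
E
```

```text
t: 5.05
eef_pos: [0.5239, -0.0862, 0.1036]
tool_rot: [0.0, 0.72, 0.694, 0.001]
contact_force: [0.3, 0.1, -1.6]
gripper_width: 0.271
grasp_force: 40.2
t 5.2 pos [ 0.5239 -0.0864  0.1037] yaw_y -2.1 zaxis [ 0.002  0.    -1.   ] F [ 0.3 -0.4 -1.9] w 0.27 g 40.2 q7 0.29
 d [-0.0031 -0.0008  0.0177] rz 0.5
```

View pics/both2.png

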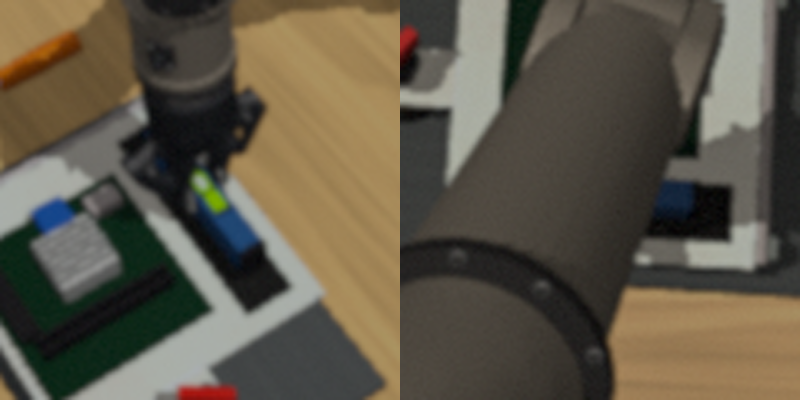

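The level hangs over the strip and is parallel to it in both views (scene (225,225), top (675,200)). Lowering it until it touches.

```bash
python3 -m crank '[{"delta_rot":[0,0,0.5],"xyz":[-0.002,0,0.006],"fingers":1},{"delta_rot":[0,0,0.5],"xyz":[-0.002,0,0.01],"fingers":1},{"delta_rot":[0,0,0.5],"xyz":[-0.002,0,0.014],"fingers":1},{"delta_rot":[0,0,0.5],"xyz":[-0.002,0,0.016],"fingers":1},{"delta_rot":[0,0,0.5],"xyz":[-0.002,0,0.016],"fingers":1}]'
python3 -c "
from h import *
plan([.523,-.0895,.086],-2.6)"
```

```text
t: 5.65
eef_pos: [0.5228, -0.0889, 0.0864]
tool_rot: [-0.0, 0.724, 0.69, -0.0]
contact_force: [-0.0, 1.2, -2.2]
gripper_width: 0.27
grasp_force: 40.3
t 5.7 pos [ 0.5228 -0.0889  0.0864] yaw_y -2.7 zaxis [-0.001 -0.    -1.   ] F [-0.   1.2 -2.2] w 0.27 g 40.3 q7 0.30
 d [-0.0005  0.0003  0.0004] rz -0.1
```

```bash
python3 -m crank '[{"delta_rot":[0,0,0],"xyz":[0,0,0.003],"fingers":1},{"delta_rot":[0,0,0],"xyz":[0,0,0.005],"fingers":1},{"delta_rot":[0,0,0],"xyz":[0,0,0.005],"fingers":1}]'
python3 -c "
from h import *
plan([.523,-.0895,.086],-2.6)"
```

```text
t: 5.95
eef_pos: [0.5235, -0.0884, 0.0821]
tool_rot: [-0.0, 0.723, 0.69, 0.0]
contact_force: [-1.5, 4.2, 5.8]
gripper_width: 0.27
grasp_force: 41.4
t 6.0 pos [ 0.5235 -0.0884  0.0821] yaw_y -2.7 zaxis [ 0.     0.001 -1.   ] F [-1.5  4.2  5.8] w 0.27 g 41.4 q7 0.31
 d [-0.0011 -0.0004 -0.0039] rz -0.1
```

Contact made. Releasing and rising.

```bash
python3 -m crank '[{"delta_rot":[0,0,0],"xyz":[0,0,-0.001],"fingers":0.1},{"delta_rot":[0,0,0],"xyz":[0,0,-0.001],"fingers":0.1},{"delta_rot":[0,0,0],"xyz":[0,0,-0.001],"fingers":0.1},{"delta_rot":[0,0,0],"xyz":[0,0,-0.001],"fingers":0.1},{"delta_rot":[0,0,0],"xyz":[0,0,-0.03],"fingers":0.1},{"delta_rot":[0,0,0],"xyz":[0,0,-0.07],"fingers":0.1},{"delta_rot":[0,0,0],"xyz":[0.03,0.03,-0.1],"fingers":0.0},{"delta_rot":[0,0,0],"xyz":[0.07,0.05,-0.11],"fingers":0},{"delta_rot":[0,0,0],"xyz":[0.11,0.07,-0.11],"fingers":0},{"delta_rot":[0,0,0],"xyz":[0.14,0.09,-0.11],"fingers":0}]'
python3 -c "
from h import *
plan([.636,.081,.15],50)"
```

```text
t: 6.95
eef_pos: [0.6206, 0.05, 0.1925]
tool_rot: [-0.0, 0.723, 0.691, 0.001]
contact_force: [0.6, -0.6, -0.1]
gripper_width: 0.499
grasp_force: 0.0
t 7.0 pos [0.6206 0.05   0.1925] yaw_y -2.6 zaxis [ 0.001  0.002 -1.   ] F [ 0.6 -0.6 -0.1] w 0.50 g 0.0 q7 0.00
 d [0.0316 0.014  0.0425] rz -52.6
```

```bash
python3 - <<'E'
from h import *
for n in('scene','top'):
    c=cam(n); x,y=np.round(proj(c,[.523,-.0895,.09])).astype(int)
    save(f'pics/{n}3.png',cv2.resize(c['img'][y-40:y+40,x-40:x+40],(400,400),interpolation=2))
a=[cv2.imread(f'pics/{n}3.png') for n in('scene','top')]; cv2.imwrite('pics/both3.png',np.hstack(a))
E
```

```text
(no output)
```

View pics/both3.png

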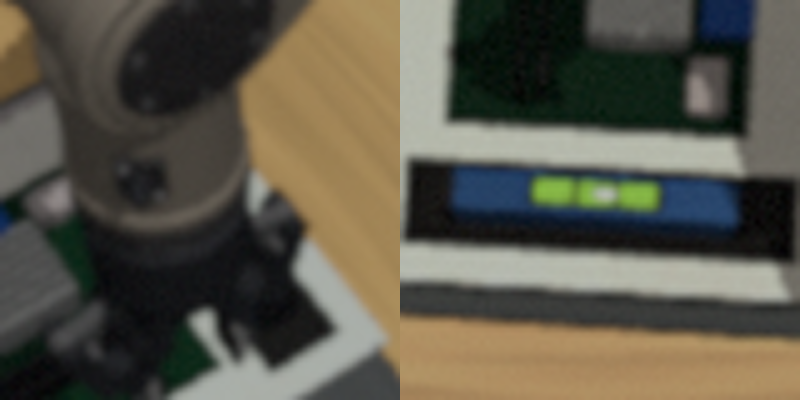

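The level stands on the strip. In the top view the bubble sits at (605,194) against the vial middle at (596,194), about 4–5 mm towards the hinge, so slope is about -0.023 unpressed. Pressing adds -0.025, so the foot needs about 0.6 rad (35°). Going to the knob.

```bash
cat >> h.py <<'E'
LC=np.array([.523,-.0895]); 
def bubble(n='top',k=8):
    # profile of image resampled along the level's top, centred via vial extent
    acc=[]
    for _ in range(k):
        c=cam(n); im=c['img'].astype(np.float32)
        v=min(cut_out(n,'vial'),key=lambda d:np.hypot(*(np.array(d['pixel'])-proj(c,[*LC,.1]))))['pixel']
        w=atz(c,v,.1); u=np.array([.045,.999,0]); x=np.array([.999,-.045,0])
        s=np.arange(-.06,.0601,.0005)
        g=np.array([[proj(c,w+a*u+b*x) for a in s] for b in np.arange(-.004,.0041,.002)]).astype(np.float32)
        acc.append(cv2.remap(im,g[...,0],g[...,1],cv2.INTER_CUBIC).mean(0))
    p=np.mean(acc,0); green=p[:,1]-p[:,2]*0+0; G=p[:,1]
    t=(G.max()+np.median(np.r_[G[:15],G[-15:]]))/2; i=np.where(G>t*0.85)[0]; lo,hi=s[i[0]],s[i[-1]]
    B=p[:,2]; m=(s>lo+.006)&(s<hi-.006); b=np.clip(B-(np.percentile(B[m],30)+B[m].max())/2,0,None)*m
    bc=(b*s).sum()/b.sum(); return w,lo,hi,bc-(lo+hi)/2,p,s
E
python3 - <<'E'
from h import *
w,lo,hi,d,p,s=bubble()
print('vial at',w,lo,hi,'bubble mm toward +y',d*1e3,'slope',d/.2)
for i in range(30,211,6): print(round(s[i]*1e3),np.round(p[i]).astype(int).tolist(),end=' ')
plan([.636,.081,.15],50)
E
python3 -m crank '[{"delta_rot":[0,0,-8],"xyz":[0.01,0.004,0],"fingers":0},{"delta_rot":[0,0,-16],"xyz":[0.02,0.01,0],"fingers":0},{"delta_rot":[0,0,-24],"xyz":[0.03,0.012,0.01],"fingers":0},{"delta_rot":[0,0,-32],"xyz":[0.03,0.012,0.02],"fingers":0},{"delta_rot":[0,0,-40],"xyz":[0.03,0.012,0.03],"fingers":0},{"delta_rot":[0,0,-48],"xyz":[0.03,0.012,0.03],"fingers":0},{"delta_rot":[0,0,-52.6],"xyz":[0.03,0.012,0.03],"fingers":0},{"delta_rot":[0,0,-52.6],"xyz":[0.03,0.012,0.03],"fingers":0}]'
python3 -c "
from h import *
plan([.636,.081,.107],50)"
```

```text
vial at [ 0.52594018 -0.08072249  0.1       ] -0.03749999999999998 0.032000000000000084 bubble mm toward +y -5.25840075761997 slope -0.02629200378809985
-45 [39, 66, 102] -42 [45, 70, 91] -39 [62, 89, 77] -36 [85, 117, 67] -33 [107, 146, 63] -30 [121, 165, 65] -27 [124, 170, 67] -24 [124, 169, 67] -21 [122, 165, 68] -18 [121, 158, 76] -15 [126, 155, 93] -12 [134, 156, 111] -9 [142, 161, 125] -6 [144, 166, 122] -3 [136, 166, 105] 0 [128, 164, 87] 3 [117, 156, 70] 6 [109, 147, 60] 9 [109, 148, 60] 12 [113, 154, 62] 15 [121, 165, 66] 18 [125, 171, 68] 21 [125, 170, 68] 24 [122, 167, 66] 27 [110, 150, 65] 30 [88, 121, 69] 33 [63, 92, 78] 36 [45, 71, 89] 39 [37, 63, 98] 42 [37, 64, 101] 45 [37, 65, 101] t 7.8 pos [0.6195 0.0466 0.1918] yaw_y -2.7 zaxis [-0.  0. -1.] F [-0.2  0.3 -0.8] w 0.50 g 0.0 q7 0.00
 d [0.0351 0.0148 0.0418] rz -52.7
t: 8.65
eef_pos: [0.633, 0.0759, 0.1618]
tool_rot: [-0.0, 0.343, 0.939, 0.0]
contact_force: [0.9, 0.1, 0.0]
gripper_width: 0.5
grasp_force: 0.0
t 8.7 pos [0.633  0.0759 0.1618] yaw_y 49.9 zaxis [-0.  0. -1.] F [0.9 0.1 0. ] w 0.50 g 0.0 q7 0.78
 d [0.001  0.0059 0.0548] rz -0.1
```

```bash
python3 -m crank '[{"delta_rot":[0,0,0],"xyz":[0.001,0.006,0.015],"fingers":0},{"delta_rot":[0,0,0],"xyz":[0.001,0.006,0.03],"fingers":0},{"delta_rot":[0,0,0],"xyz":[0.001,0.006,0.045],"fingers":0},{"delta_rot":[0,0,0],"xyz":[0.001,0.006,0.052],"fingers":0},{"delta_rot":[0,0,0],"xyz":[0.001,0.006,0.052],"fingers":0},{"delta_rot":[0,0,0],"xyz":[0.001,0.006,0.052],"fingers":1},{"delta_rot":[0,0,0],"xyz":[0.001,0.006,0.052],"fingers":1},{"delta_rot":[0,0,0],"xyz":[0.001,0.006,0.052],"fingers":1},{"delta_rot":[0,0,0],"xyz":[0.001,0.006,0.052],"fingers":1}]' 80
python3 -c "
from h import *
plan([.636,.081,.107],50)"
```

```text
t: 9.55
eef_pos: [0.6352, 0.0796, 0.1107]
tool_rot: [-0.001, 0.343, 0.939, -0.001]
contact_force: [-4.8, -3.8, 4.8]
gripper_width: 0.118
grasp_force: 79.6
t 9.6 pos [0.6352 0.0796 0.1107] yaw_y 49.8 zaxis [-0.002 -0.001 -1.   ] F [-4.8 -3.8  4.8] w 0.12 g 79.6 q7 0.79
 d [0.0003 0.0016 0.0037] rz -0.2
```

Gripping the bar (about 10 mm opening). Turning clockwise, which is positive about the tool's z.

```bash
python3 -m crank '[{"delta_rot":[0,0,6],"xyz":[0,-0.001,0],"fingers":1},{"delta_rot":[0,0,12],"xyz":[0,-0.001,0],"fingers":1},{"delta_rot":[0,0,18],"xyz":[0,-0.001,0],"fingers":1},{"delta_rot":[0,0,24],"xyz":[0,-0.001,0],"fingers":1},{"delta_rot":[0,0,30],"xyz":[0,-0.001,0],"fingers":1},{"delta_rot":[0,0,36],"xyz":[0,-0.001,0],"fingers":1},{"delta_rot":[0,0,38],"xyz":[0,-0.001,0],"fingers":1},{"delta_rot":[0,0,38],"xyz":[0,-0.001,0],"fingers":1},{"delta_rot":[0,0,38],"xyz":[0,-0.001,0],"fingers":1}]'
python3 -m crank '[{"delta_rot":[0,0,0],"xyz":[0,0,0],"fingers":1},{"delta_rot":[0,0,0],"xyz":[0,0,0],"fingers":1},{"delta_rot":[0,0,0],"xyz":[0,0,0],"fingers":1},{"delta_rot":[0,0,0],"xyz":[0,0,0],"fingers":1},{"delta_rot":[0,0,0],"xyz":[0,0,0],"fingers":1}]'
python3 - <<'E'
from h import *
plan([.636,.081,.107],12)
w,lo,hi,d,p,s=bubble(k=6)
print('vial at',w,lo,hi,'bubble mm toward +y',d*1e3,'slope',d/.2)
E
```

```text
t: 10.45
eef_pos: [0.6355, 0.0797, 0.1107]
tool_rot: [0.0, 0.63, 0.777, -0.0]
contact_force: [-2.8, -2.5, 6.5]
gripper_width: 0.116
grasp_force: 79.7
t: 10.95
eef_pos: [0.6355, 0.0797, 0.1108]
tool_rot: [0.0, 0.63, 0.777, 0.0]
contact_force: [-2.7, -3.2, 5.2]
gripper_width: 0.116
grasp_force: 79.7
t 10.9 pos [0.6355 0.0797 0.1108] yaw_y 12.0 zaxis [ 0. -0. -1.] F [-2.7 -3.2  5.2] w 0.12 g 79.7 q7 0.23
 d [0.0012 0.0007 0.0038] rz -0.0
vial at [ 0.52934555 -0.08419511  0.1       ] -0.03199999999999997 0.032500000000000084 bubble mm toward +y 1.7833632196101024 slope 0.008916816098050511
```

```bash
python3 - <<'E'
from h import *
w,lo,hi,d,p,s=bubble(k=5)
print('vial at',w,lo,hi,'bubble mm toward +y',d*1e3,'slope',d/.2, telemetry.get_obs()['t'])
for i in range(30,211,6): print(round(s[i]*1e3),np.round(p[i]).astype(int).tolist(),end=' ')
c=cam('top'); save('pics/t4.png',cv2.resize(c['img'][120:210,230:350],(800,600),interpolation=2))
E
```

```text
vial at [ 0.51954746 -0.08026772  0.1       ] -0.035999999999999976 0.02650000000000008 bubble mm toward +y 1.2414380030402274 slope 0.006207190015201137 12.05
-45 [30, 45, 47] -42 [45, 63, 40] -39 [57, 79, 38] -36 [62, 87, 41] -33 [67, 94, 45] -30 [79, 110, 51] -27 [92, 128, 58] -24 [95, 131, 60] -21 [90, 124, 60] -18 [93, 129, 62] -15 [104, 143, 68] -12 [112, 148, 79] -9 [119, 147, 97] -6 [126, 148, 114] -3 [126, 146, 119] 0 [114, 133, 109] 3 [101, 126, 89] 6 [100, 136, 72] 9 [106, 146, 68] 12 [108, 149, 69] 15 [109, 150, 69] 18 [109, 150, 68] 21 [106, 145, 66] 24 [87, 120, 64] 27 [57, 82, 73] 30 [39, 62, 89] 33 [37, 63, 99] 36 [37, 64, 100] 39 [37, 64, 99] 42 [37, 64, 99] 45 [37, 64, 99]
```

View pics/t4.png

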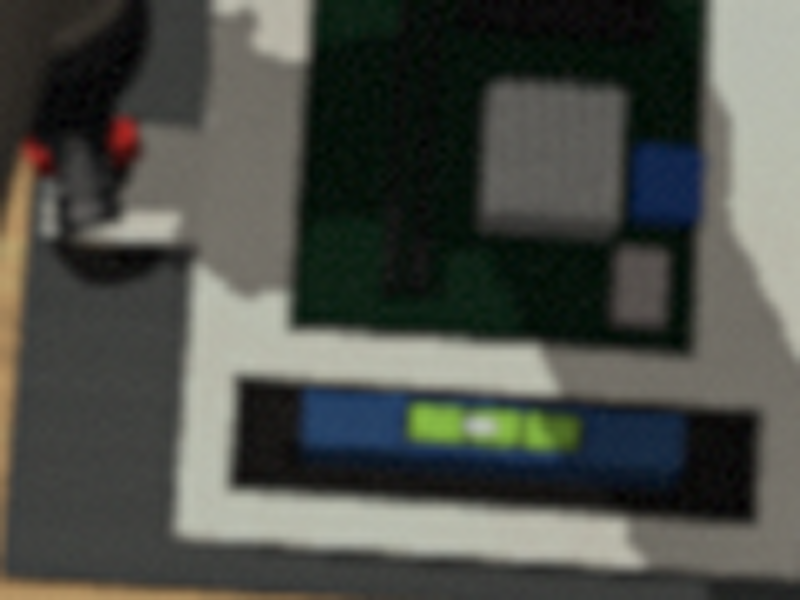

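In the picture the vial runs from 408 to 580 (middle 494) and the bubble is at 481, about 5 mm towards the foot. That is about +0.02 to +0.025 unpressed, so close to level when pressed. I'll nudge it 3° more, release, then press on the bare hinge-side end.

```bash
python3 -m crank '[{"delta_rot":[0,0,3],"xyz":[0,0,0],"fingers":1},{"delta_rot":[0,0,3],"xyz":[0,0,0],"fingers":1},{"delta_rot":[0,0,3],"xyz":[0,0,0],"fingers":1},{"delta_rot":[0,0,3],"xyz":[0,0,0],"fingers":0},{"delta_rot":[0,0,3],"xyz":[0,0,0],"fingers":0},{"delta_rot":[0,0,3],"xyz":[0,0,0],"fingers":0},{"delta_rot":[0,0,3],"xyz":[0,0,-0.03],"fingers":0},{"delta_rot":[0,0,3],"xyz":[0,0,-0.06],"fingers":0},{"delta_rot":[0,0,3],"xyz":[0,0,-0.09],"fingers":1},{"delta_rot":[0,0,3],"xyz":[0,0,-0.09],"fingers":1}]' 60
python3 -c "
from h import *
plan([.523,-.133,.14],-2.6)"
```

```text
t: 13.1
eef_pos: [0.6383, 0.0808, 0.2045]
tool_rot: [0.002, 0.65, 0.76, 0.003]
contact_force: [0.3, -0.5, -0.2]
gripper_width: 0.169
grasp_force: 0.0
t 13.1 pos [0.6383 0.0808 0.2045] yaw_y 8.9 zaxis [ 0.008  0.002 -1.   ] F [ 0.3 -0.5 -0.2] w 0.17 g 0.0 q7 0.15
 d [-0.1934 -0.1476  0.0631] rz 11.5
```

```bash
python3 -m crank '[{"delta_rot":[0,0,6],"xyz":[-0.032,-0.024,0],"fingers":1},{"delta_rot":[0,0,11.5],"xyz":[-0.064,-0.049,0],"fingers":1},{"delta_rot":[0,0,11.5],"xyz":[-0.096,-0.073,0],"fingers":1},{"delta_rot":[0,0,11.5],"xyz":[-0.128,-0.098,0.01],"fingers":1},{"delta_rot":[0,0,11.5],"xyz":[-0.16,-0.122,0.03],"fingers":1},{"delta_rot":[0,0,11.5],"xyz":[-0.193,-0.147,0.05],"fingers":1},{"delta_rot":[0,0,11.5],"xyz":[-0.193,-0.147,0.063],"fingers":1},{"delta_rot":[0,0,11.5],"xyz":[-0.193,-0.147,0.063],"fingers":1},{"delta_rot":[0,0,11.5],"xyz":[-0.193,-0.147,0.063],"fingers":1}]'
python3 -c "
from h import *
plan([.523,-.133,.115],-2.6)"
```

```text
t: 14.0
eef_pos: [0.5207, -0.1319, 0.1368]
tool_rot: [-0.0, 0.722, 0.691, 0.0]
contact_force: [0.3, 0.3, -0.9]
gripper_width: 0.003
grasp_force: 0.0
t 14.0 pos [ 0.5207 -0.1319  0.1368] yaw_y -2.5 zaxis [-0.  0. -1.] F [ 0.3  0.3 -0.9] w 0.00 g 0.0 q7 0.36
 d [-0.001   0.0024  0.0218] rz 0.1
```

```bash
python3 -m crank '[{"delta_rot":[0,0,0],"xyz":[0,0.003,0.01],"fingers":1},{"delta_rot":[0,0,0],"xyz":[0,0.003,0.018],"fingers":1},{"delta_rot":[0,0,0],"xyz":[0,0.003,0.022],"fingers":1},{"delta_rot":[0,0,0],"xyz":[0,0.003,0.025],"fingers":1},{"delta_rot":[0,0,0],"xyz":[0,0.003,0.028],"fingers":1},{"delta_rot":[0,0,0],"xyz":[0,0.003,0.028],"fingers":1}]'
python3 -c "
from h import *
plan([.523,-.133,.108],-2.6)"
```

```text
t: 14.6
eef_pos: [0.5231, -0.1324, 0.1088]
tool_rot: [-0.0, 0.723, 0.691, 0.0]
contact_force: [-0.6, 3.2, 5.8]
gripper_width: -0.002
grasp_force: 2.4
t 14.6 pos [ 0.5231 -0.1324  0.1088] yaw_y -2.6 zaxis [-0.     0.001 -1.   ] F [-0.6  3.2  5.8] w -0.00 g 2.4 q7 0.39
 d [-0.0006 -0.0001  0.0008] rz 0.0
```

Contact at about 6 N. Pressing on in small steps.

```bash
python3 -m crank '[{"delta_rot":[0,0,0],"xyz":[0,0,0.001],"fingers":1},{"delta_rot":[0,0,0],"xyz":[0,0,0.002],"fingers":1},{"delta_rot":[0,0,0],"xyz":[0,0,0.002],"fingers":1},{"delta_rot":[0,0,0],"xyz":[0,0,0.002],"fingers":1}]'
python3 -c "
from h import *
plan([.523,-.133,.108],-2.6)"
```

```text
t: 15.0
eef_pos: [0.5234, -0.1323, 0.108]
tool_rot: [-0.0, 0.723, 0.691, 0.001]
contact_force: [-4.3, 5.0, 12.2]
gripper_width: -0.001
grasp_force: 6.2
t 15.0 pos [ 0.5234 -0.1323  0.108 ] yaw_y -2.6 zaxis [ 0.001  0.002 -1.   ] F [-4.3  5.  12.2] w -0.00 g 6.2 q7 0.40
 d [-0.0007 -0.0004 -0.    ] rz 0.0
```

```bash
python3 -m crank '[{"delta_rot":[0,0,0],"xyz":[0.001,-0.001,0.0005],"fingers":1},{"delta_rot":[0,0,0],"xyz":[0.001,-0.001,0.0005],"fingers":1},{"delta_rot":[0,0,0],"xyz":[0.001,-0.001,0.0005],"fingers":1},{"delta_rot":[0,0,0],"xyz":[0.001,-0.001,0.0005],"fingers":1},{"delta_rot":[0,0,0],"xyz":[0.001,-0.001,0.0005],"fingers":1},{"delta_rot":[0,0,0],"xyz":[0.001,-0.001,0.0005],"fingers":1},{"delta_rot":[0,0,0],"xyz":[0.001,-0.001,0.0005],"fingers":1},{"delta_rot":[0,0,0],"xyz":[0.001,-0.001,0.0005],"fingers":1},{"delta_rot":[0,0,0],"xyz":[0.001,-0.001,0.0005],"fingers":1},{"delta_rot":[0,0,0],"xyz":[0.001,-0.001,0.0005],"fingers":1}]'
python3 - <<'E'
from h import *
for n in('scene','top'):
    im=np.mean([cam(n)['img'] for _ in range(5)],0).astype(np.uint8); c=cam(n); x,y=np.round(proj(c,[.525,-.085,.105])).astype(int)
    cv2.imwrite(f'pics/{n}5.png',cv2.resize(im[y-30:y+30,x-30:x+30,::-1],(400,400),interpolation=2))
    try:
        w,lo,hi,d,p,s=bubble(n,4); print(n,w,lo,hi,d/.2)
        for i in range(30,211,6): print(round(s[i]*1e3),np.round(p[i]).astype(int).tolist(),end=' ')
    except Exception as e: print(n,e)
a=[cv2.imread(f'pics/{n}5.png') for n in('scene','top')]; cv2.imwrite('pics/both5.png',np.hstack(a))
plan([.523,-.133,.108],-2.6)
E
```

```text
t: 16.0
eef_pos: [0.5232, -0.1322, 0.1079]
tool_rot: [0.001, 0.723, 0.691, 0.001]
contact_force: [-2.8, 3.1, 13.2]
gripper_width: -0.0
grasp_force: 6.4
scene [ 0.51328704 -0.05588259  0.1       ] -0.06 0.0045000000000000595 -0.01621643280085421
-45 [101, 129, 65] -42 [102, 127, 73] -39 [107, 130, 86] -36 [113, 135, 98] -33 [116, 137, 106] -30 [115, 135, 107] -27 [111, 131, 101] -24 [105, 126, 91] -21 [100, 124, 78] -18 [101, 128, 68] -15 [104, 134, 64] -12 [106, 137, 63] -9 [105, 137, 63] -6 [103, 134, 63] -3 [100, 129, 65] 0 [93, 119, 71] 3 [82, 106, 86] 6 [70, 93, 101] 9 [61, 86, 111] 12 [59, 86, 115] 15 [59, 86, 115] 18 [59, 86, 115] 21 [60, 87, 116] 24 [61, 87, 117] 27 [61, 88, 117] 30 [60, 87, 117] 33 [58, 85, 115] 36 [58, 85, 114] 39 [58, 84, 113] 42 [59, 81, 107] 45 [58, 75, 94] top [0.39593633 0.25741308 0.1       ] -0.0004999999999999449 0.06000000000000011 -0.10403572696600431
-45 [96, 84, 68] -42 [96, 84, 68] -39 [96, 84, 68] -36 [95, 83, 67] -33 [95, 83, 67] -30 [94, 83, 67] -27 [93, 82, 66] -24 [91, 80, 64] -21 [85, 74, 60] -18 [78, 68, 56] -15 [76, 66, 53] -12 [76, 65, 51] -9 [78, 63, 54] -6 [89, 65, 68] -3 [111, 80, 90] 0 [138, 104, 107] 3 [154, 122, 113] 6 [157, 126, 113] 9 [150, 121, 111] 12 [144, 113, 107] 15 [149, 115, 99] 18 [155, 122, 90] 21 [156, 124, 86] 24 [156, 125, 86] 27 [156, 125, 85] 30 [156, 125, 85] 33 [156, 125, 86] 36 [156, 125, 85] 39 [155, 124, 85] 42 [155, 124, 85] 45 [155, 125, 85] t 17.4 pos [ 0.5232 -0.1322  0.1079] yaw_y -2.6 zaxis [ 0.002  0.    -1.   ] F [-2.2  3.5 12.4] w 0.00 g 6.4 q7 0.39
 d [-0.0008 -0.0002 -0.0001] rz -0.0
```

View pics/both5.png

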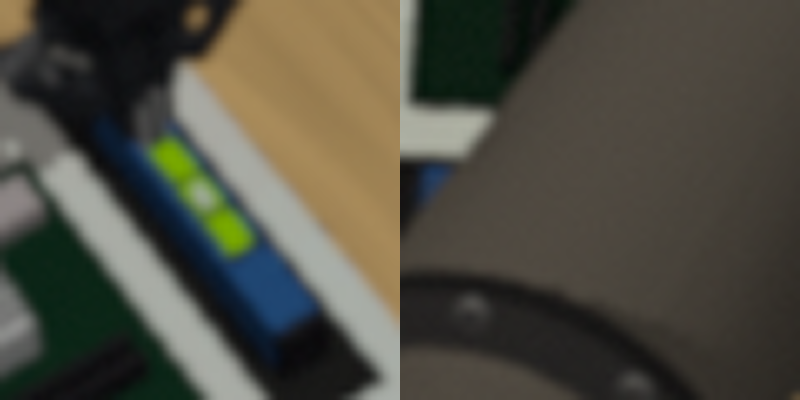

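In the scene view the bubble at (203,194) lies between the two lines, with the vial middle at about (201,197). That is within about 1 mm, or a slope of about -0.005. The push is 12 N, and its moment about the hinge is well above the roughly 0.7 N m needed for fully down. Handing in.

```bash
python3 -c "
from h import *
print(job.hand_in()); plan([.523,-.133,.108])"
```

```text
the job is handed in; nothing more can be done
None
the job is handed in; nothing more can be done
```

I handed the job in with the level on the strip, the fingertips pressing its hinge-side end at about 12 N (enough to hold the tray on its foot) and the bubble about 1 mm from centre by my reading; no verdict came back.

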